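# Scan a module's label, then hold its test fixture's cam lever at full lift

### The job

Take the cordless bar code scanner off the bench, aim it squarely at the bar code label on the front of the blue module in the test fixture from about 5 to 15 cm away, and hold it steady there for a second to book the module in; then lay the scanner back down flat on the bench without dropping it. Then swing the fixture's cam lever up to its point of highest lift, where it stands straight up and the module is pressed fully onto the contact head: the lever springs back if let go, so keep hold of its black grip there and finish while holding it. Leave everything else on the bench where it is.

Things in the scene. Friction and masses are not known exactly. Their poses are not given: they have to be found in the camera images.
- scanner: cordless pocket bar code scanner, loose: grey body with a yellow trigger bar on top and a wider black nose. 105 long (x, without the small steel lanyard loop at its tail), 24 high (z); grey body 36 wide (y), nose 40 wide. It lies flat with the yellow bar up. Origin: centre of its underside; +x points out of the nose along the scanning beam, +z up. Grip it across the 36 mm body, at or just behind its middle. About 0.11 kg.
- scan_window (a point): centre of the dark red window in the scanner's nose, 53 ahead of the scanner's origin (+x) and 12.5 above its underside; axes as the scanner's. The beam leaves it along +x. A good read: the label's centre lies 40 to 160 ahead of the window along the beam and within 15 sideways (y) and 12 up or down (z) of the beam, the beam within 0.3 rad of square to the label.
- label (a point): centre of the white bar code label, 50 wide x 24 high, on the upright front face of the blue module in the fixture. The label centre is about 116 above the bench while the lever is down. Axes as the fixture's: +x points into the module, at right angles to the label, so the label looks along -x. It rises with the nest.
- fixture: test fixture, fixed to the bench: dark base plate 150x150, two aluminium cheeks, a bridge at 172 and a black terminal box up to 190. Origin: centre of its underside on the bench; +x points to its back, away from the front where the module's label is, +y to its left, z up. The cam lever is on its right (-y) side. Its place and yaw vary.
- cam_lever (a joint): angle of the cam lever, rad: 0 = at rest on its stop, lying towards the fixture's front and sloping 15 degrees upward; it grows as the grip swings up and back (about the fixture's +y). The lift is highest at 1.31, where the lever stands straight up and its red line meets the red line on the bridge; beyond that, up to a stop at 2.1, the module sinks again. A return spring pulls it back to 0 from anywhere: about 2 to 4 N at the grip.
- lever_hinge (a point): point on the lever's horizontal turning axis (the fixture's y axis direction), 62 above the bench, level sideways with the middle of the grip. The grip's centre travels in an upright circle of radius 110 round this point.
- grip: black revolving cylindrical grip at the end of the lever, diameter 20, 64 long, its axis along the fixture's y; it spins freely on its spindle, so it can stay pinched at a fixed tool angle while the lever turns. Origin: its centre, 90 above the bench at rest and 172 at the peak. The inner end meets the lever arm, 36 from the centre. Pinch it from above with the fingers to its front and back.
- nest (a joint): height in m by which the cam has lifted the nest with the module: 0 at rest, about 0.0102 at the highest point.
- nose_pliers: bystander, loose: grey-and-yellow long-nose pliers, 62x147x13 mm, at the left; leave it alone
- flush_cutter: bystander, loose: black-handled side cutters, 70x115x13 mm, at the front; leave it alone
- notebook: bystander, loose: spiral notebook, 210x152x14 mm, at the right; leave it alone
- marker: bystander, loose: black-and-white marker pen, 14x135x14 mm, at the right, left of the notebook; leave it alone
- dsub_hood: bystander, loose: open black connector hood with a D connector, 39x45x12 mm, front left; leave it alone
- flux_bottle: bystander, loose: small cream bottle with red spout, 32x33x94 mm tall, at the right; leave it alone
- connector_1: bystander, loose: silver circular connector shell, 28x30x27 mm, front right; leave it alone
- connector_4: bystander, loose: pale brass circular connector shell, 26x29x25 mm, front right; leave it alone
Mind the look-alikes: they are no part of the job. There is more than one size of the scanner; the job needs the larger.

How it is judged:
By the outcome, as a careful person would: the job done as asked, in the order asked, and still so for the second after the job is handed in, while the arm keeps its last pose, push and grip.
It also fails if it takes over 59 s, if anything falls off the work surface, if the arm or the gripper's body presses on something with over 40 N, if the wrist force passes 120 N, or if a joint passes its speed limit or range.

### The arm

A 7-joint arm with a two-finger parallel gripper is mounted at the origin on a cart in front of the work surface, level with it; the furniture and walls round the work are solid. World frame = base frame: x ahead of the robot, y to its left, z up, the work surface at z = 0. Lengths are in m, angles in rad, forces in N, time in s.
With the tool pointing down it reaches from about 0.4 to 0.75 m from the base axis. Payload 19.5 kg.
Tool frame: the origin (TCP) lies at the very end of the fingers, on their centre line; the grasp point (between the pads) lies 19 mm behind it; z points along the fingers, y is the direction in which the jaws open and shut (so a half turn about z gives the same grasp; the last joint's range is limited). The gripper opens to 85 mm and grips with 20 to 120 N. Pads are 22 mm wide; open, the fingers measure 114 mm over their backs; the gripper's body (76 mm by 85 mm) begins 54 mm behind the grasp point. The pads swing forward as they close: fully open they stand 13 mm farther back than shut.
Start: joints at [-1.145, 0.707, -0.028, 1.485, 0.022, 0.951, -0.075], TCP at [0.259, 0.513, 0.231] pointing down, gripper open.
Joint ranges: [-2.71, 2.71], [-0.32, 2.16], [-1.57, 1.52], [0, 2.45], [-1.46, 4.6], [0, 2.02], [-2.83, 2.83]. Speed limits (rad/s): [1.89, 1.89, 2.57, 2.57, 3.01, 3.01, 3.01].

### API

Orientations are given as [roll, pitch, yaw] about the fixed x, y, z axes, in that order (R = Rz(yaw) Ry(pitch) Rx(roll)).
In Python, from cell import bot gives the robot as it stands. Calls block until the motion is done:
- bot.move_pose(position, orientation): joint-space move of the TCP to a pose.
- bot.move_l(position, frame=None, vel=0.15, max_force=None): straight line of the TCP; frame=None keeps the orientation; vel is the mean speed in m/s. With max_force (N) it stops when the force on the tool has changed by that much, and returns True; else False.
- bot.goto_joints(angles): joint-space move.
- bot.open() and bot.gripper_close(effort=None): open the fingers fully, or close them until they stop; effort is the grip in N (None keeps the last).
- bot.hold(seconds).
- bot.ik(position, orientation): joint angles nearest the present ones, or None.
- bot.capture(name): name is "scene" or "top" or "wrist"; returns the picture (480x640x3 uint8, red, green, blue); there is no depth.
- bot.camera_info(name): a dict with "mtx" (3x3 intrinsics, pixels), "distortion" ([k1, k2, p1, p2, k3] as OpenCV has them; the pictures are not rectified), "view" (4x4, takes a point from world to camera coordinates); the wrist camera has in their place "hand_eye" (4x4, takes a point from camera to tool coordinates, whose origin is the TCP and whose axes are the flange's). Camera axes: x right, y down, z forward; pixel columns grow to the right and rows downward; lengths in m; the calibration is good to about 2 mm. A picture is of the moment at which its call begins: read the wrist's pose just before it. camera_info takes no time and is no camera call.
A pose or a line that the arm cannot do raises bot.Unreachable and nothing moves.
- bot.sign_off(): hands the job in, once; it reports no verdict.
Readings, each from a call of its own:
- bot.current_t(): time.
- bot.current_qpos(): joint angles.
- bot.current_qvel(): joint speeds.
- bot.current_effort(): joint torques, N m.
- bot.current_position(): TCP position.
- bot.current_eef_rot(): TCP orientation.
- bot.current_force(): force on the tool from outside, world axes, zero at the start.
- bot.current_moment(): the same for the moment, N m.
- bot.current_opening(): finger opening in m.
Only numpy, scipy, OpenCV 4.12 (cv2) and the standard library are available. Lean on these libraries where they do the work, as an engineer would, in place of code of your own. Each camera call takes 0.05 s, during which the arm holds its last target.

## Working session

There is one attempt and no reset: what is moved stays moved. The work goes in short steps, each a Python script; the robot and the scene stay as the last script left them, time stands still between calls to the robot, and variables do not carry over. Pictures are saved under pics/ and viewed, and the job is handed in when it is done.

```bash
ls; mkdir -p pics; python3 - <<'E'
from cell import bot
import cv2
for n in ["scene","top","wrist"]:
    im=bot.capture(n); cv2.imwrite(f"pics/{n}0.png",im[:,:,::-1])
    print(n,bot.camera_info(n))
print(bot.current_t(),bot.current_position(),bot.current_eef_rot(),bot.current_opening())
E
```

```text
pics
scene {'mtx': array([[455.31338293,   0.        , 324.74411169],
       [  0.        , 455.31338293, 244.18928438],
       [  0.        ,   0.        ,   1.        ]]), 'distortion': array([0.00917389, 0.        , 0.        , 0.        , 0.        ]), 'view': array([[ 0.79739067, -0.60342875, -0.00646994, -0.42953188],
       [-0.35296132, -0.45766492, -0.81606441,  0.21884169],
       [ 0.48947567,  0.65300579, -0.57792475,  1.11640716],
       [ 0.        ,  0.        ,  0.        ,  1.        ]])}
top {'mtx': array([[442.0878646 ,   0.        , 313.99506959],
       [  0.        , 442.0878646 , 240.79115416],
       [  0.        ,   0.        ,   1.        ]]), 'distortion': array([-0.03057336,  0.        ,  0.        ,  0.        ,  0.        ]), 'view': array([[-0.01252706, -0.99971627, -0.02025975, -0.01419123],
       [-0.98417545,  0.0159088 , -0.17648115,  0.51066913],
       [ 0.17675338,  0.01772836, -0.9840955 ,  1.03832846],
       [ 0.        ,  0.        ,  0.        ,  1.        ]])}
wrist {'mtx': array([[360.07321606,   0.        , 321.36521074],
       [  0.        , 360.07321606, 231.9174946 ],
       [  0.        ,   0.        ,   1.        ]]), 'distortion': array([-0.04179238,  0.        ,  0.        ,  0.        ,  0.        ]), 'hand_eye': array([[-5.71165182e-04, -9.47735275e-01, -3.19057239e-01,
         8.09842923e-02],
       [ 9.99998097e-01, -1.13641804e-03,  1.58548157e-03,
        -4.79182737e-05],
       [-1.86519922e-03, -3.19055726e-01,  9.47734121e-01,
        -1.42907187e-01],
       [ 0.00000000e+00,  0.00000000e+00,  0.00000000e+00,
         1.00000000e+00]])}
0.15 [0.2591763  0.51306836 0.23094323] [-3.14079159e+00 -1.14667647e-05  2.67377911e+00] 0.08539455193645469
```

View pics/scene0.png

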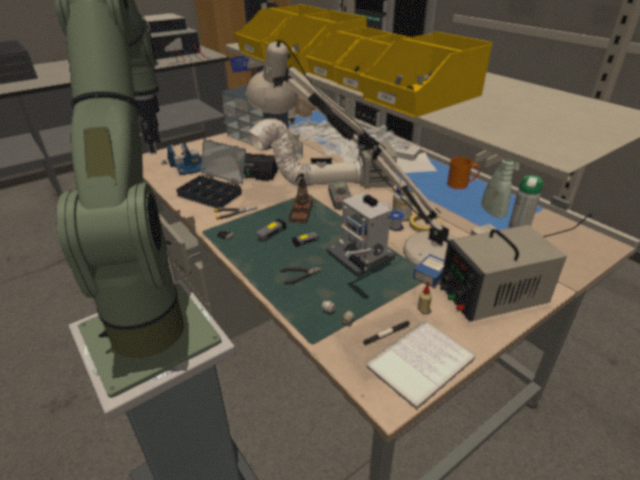

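View pics/top0.png

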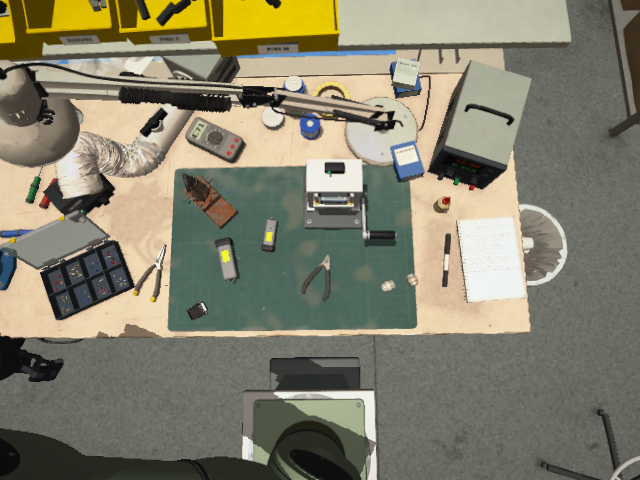

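View pics/wrist0.png

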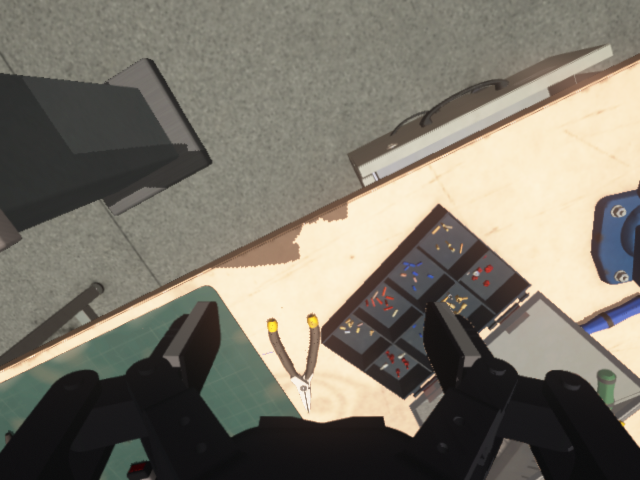

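The top view shows two scanners, a larger one at (227,258) and a smaller one at (269,235). The fixture is at (335,195) with its grip at (381,236). I'll set up helpers and zoom in.

```bash
cat > h.py <<'E'
import numpy as np, cv2
from cell import bot
from scipy.spatial.transform import Rotation as Rot
def toolT():
    T=np.eye(4); T[:3,:3]=Rot.from_euler('xyz',bot.current_eef_rot()).as_matrix(); T[:3,3]=bot.current_position(); return T
def cam(name,T=None):
    i=bot.camera_info(name)
    if name=='wrist': C=(toolT() if T is None else T)@i['hand_eye']
    else: C=np.linalg.inv(i['view'])
    return i['mtx'],i['distortion'],C
def ray(c,px):
    K,d,C=c
    p=cv2.undistortPoints(np.array(px,float).reshape(-1,1,2),K,d)[:,0]
    v=np.c_[p,np.ones(len(p))]@C[:3,:3].T
    return C[:3,3],v/np.linalg.norm(v,axis=1)[:,None]
def plane(c,px,z):
    o,v=ray(c,px); return o+v*((z-o[2])/v[:,2])[:,None]
def tri(rays):
    A=np.zeros((3,3));b=np.zeros(3)
    for o,v in rays:
        P=np.eye(3)-np.outer(v,v);A+=P;b+=P@o
    x=np.linalg.solve(A,b)
    return x,[np.linalg.norm((np.eye(3)-np.outer(v,v))@(x-o)) for o,v in rays]
def proj(c,p):
    K,d,C=c; W=np.linalg.inv(C)
    return cv2.projectPoints(np.array(p,float).reshape(-1,1,3),cv2.Rodrigues(W[:3,:3])[0],W[:3,3],K,d)[0][:,0]
def zoom(im,x0,y0,x1,y1,s,name):
    cv2.imwrite('pics/'+name,cv2.resize(im[y0:y1,x0:x1,::-1],None,fx=s,fy=s,interpolation=cv2.INTER_CUBIC))
E
python3 - <<'E'
from h import *
c=cam('top')
print(plane(c,[[227,258],[269,235],[221,239],[232,279]],0.02))
print(plane(c,[[381,236]],0.09), plane(c,[[305,228],[367,228]],0.01))
im=cv2.imread('pics/top0.png')[:,:,::-1]
zoom(im,180,140,420,320,3.3,'top0z.png')
im=cv2.imread('pics/scene0.png')[:,:,::-1]
zoom(im,200,170,420,330,3.6,'scene0z.png')
E
```

```text
[[0.47468454 0.19743278 0.02      ]
 [0.53161999 0.09221311 0.02      ]
 [0.52334526 0.21375916 0.02      ]
 [0.42185155 0.1837971  0.02      ]]
[[ 0.51126266 -0.17974505  0.09      ]] [[ 0.5502106   0.00162075  0.01      ]
 [ 0.54758192 -0.15594571  0.01      ]]
```

View pics/top0z.png

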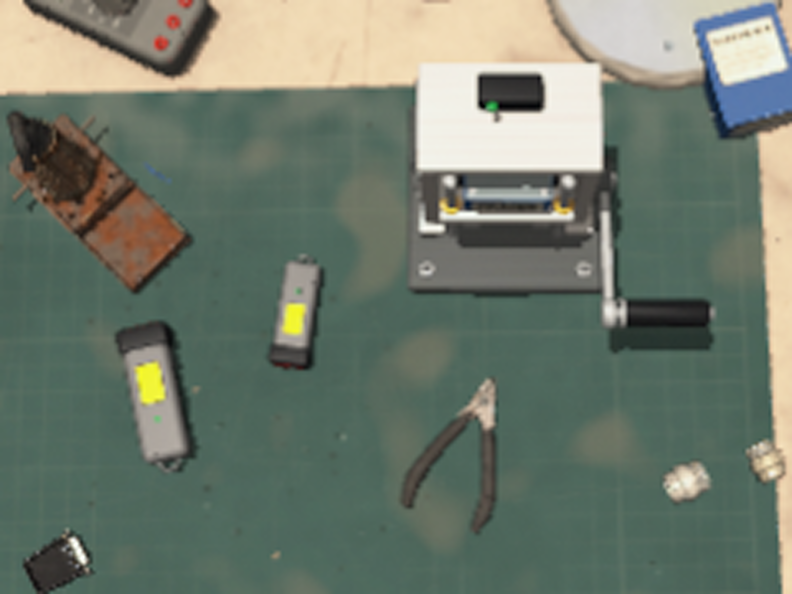

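View pics/scene0z.png

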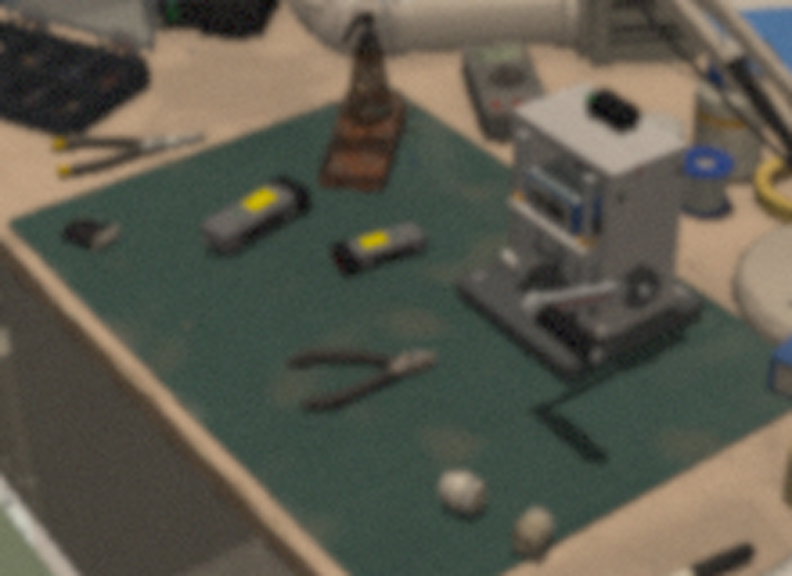

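```bash
python3 - <<'E'
from h import *
yaw=0.25+np.pi-2*np.pi
for p in ([0.50,0.20,0.20],[0.46,0.17,0.20]):
    q=bot.ik(p,[np.pi,0,yaw]); print(q)
p0=[0.50,0.20,0.20]
bot.move_pose(p0,[np.pi,0,yaw]); T=toolT(); im=bot.capture('wrist'); np.save('T1.npy',T); cv2.imwrite('pics/w1.png',im[:,:,::-1])
bot.move_l([0.44,0.15,0.20],vel=0.15); T=toolT(); im=bot.capture('wrist'); np.save('T2.npy',T); cv2.imwrite('pics/w2.png',im[:,:,::-1])
print(bot.current_t(), bot.current_eef_rot(),bot.current_position())
E
```

```text
[-0.2816878   0.70161426 -0.29546603  1.65831601  0.25986034  0.82046543
  1.13133875]
[-0.25145085  0.63811486 -0.29349301  1.82497029  0.26538633  0.7168838
  1.12910293]
2.3917 [ 3.14117079e+00  6.48515714e-04 -2.89110368e+00] [0.44062756 0.1508543  0.19999887]
```

View pics/w1.png

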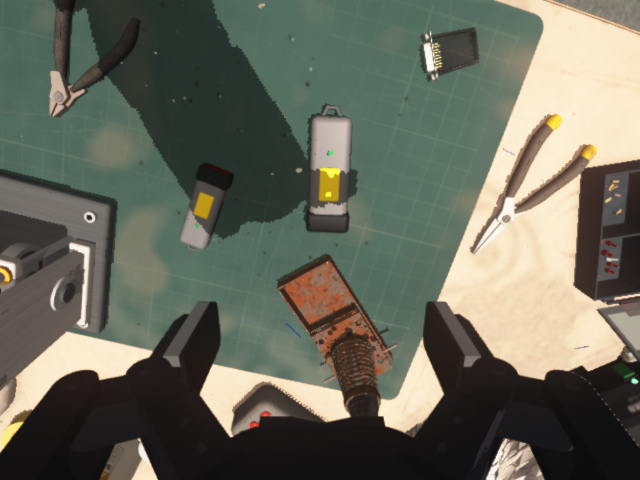

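View pics/w2.png

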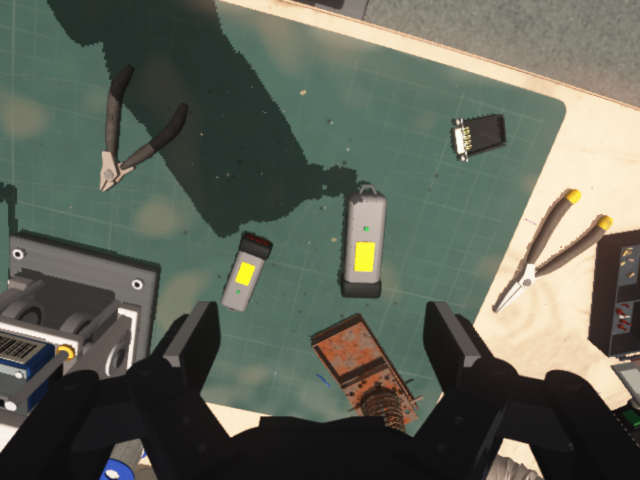

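In w1 the large scanner has its yellow bar at (329,185), nose at (328,222) and tail loop at (331,110). In w2 they're at (365,257), (361,288) and (367,187). Next I'll measure it with masks.

```bash
cat > m.py <<'E'
from h import *
def meas(f,c,roi):
    im=cv2.imread(f); x0,y0,x1,y1=roi; hsv=cv2.cvtColor(im,cv2.COLOR_BGR2HSV)
    sub=np.zeros(im.shape[:2],np.uint8); sub[y0:y1,x0:x1]=255
    ye=cv2.inRange(hsv,(22,140,90),(34,255,255))&sub
    n,l,s,ce=cv2.connectedComponentsWithStats(ye); k=1+np.argmax(s[1:,4])
    gr=cv2.inRange(hsv,(0,0,60),(180,40,255))&sub
    body=cv2.morphologyEx(gr|ye,cv2.MORPH_CLOSE,np.ones((5,5))); 
    body=cv2.morphologyEx(body,cv2.MORPH_OPEN,np.ones((7,7)))
    n2,l2,s2,c2=cv2.connectedComponentsWithStats(body); k2=1+np.argmax(s2[1:,4])
    ct=max(cv2.findContours((l2==k2).astype(np.uint8),0,2)[0],key=cv2.contourArea)
    return ce[k],s[k],cv2.minAreaRect(ct),ct
E
python3 - <<'E'
from m import *
R=[]
for f,T,roi in(('pics/w1.png','T1.npy',(295,95,365,240)),('pics/w2.png','T2.npy',(335,175,395,305))):
    c=cam('wrist',np.load(T)); y,s,r,ct=meas(f,c,roi); print(y,s,r)
    o,v=ray(c,[y]); R.append((o,v[0]))
    B=plane(c,cv2.boxPoints(r),0.024); print('body box top plane',B.round(4)); print('centre',B.mean(0))
    print('side lens',[np.linalg.norm(B[i]-B[(i+1)%4]).round(4) for i in range(4)],[np.arctan2(*(B[i]-B[(i+1)%4])[1::-1]).round(3) for i in range(4)])
x,e=tri(R); print('yellow',x,e)
E
python3 - <<'E'
import cv2,numpy as np
a=cv2.imread('pics/w1.png')[90:250,270:390];b=cv2.imread('pics/w2.png')[160:320,305:425]
cv2.imwrite('pics/w12z.png',cv2.resize(np.hstack([a,b]),None,fx=3.3,fy=3.3,interpolation=cv2.INTER_CUBIC))
E
```

```text
[328.85476551 183.99394856] [319 168  21  33 661] ((337.0, 176.0), (126.0, 54.0), 90.0)
body box top plane [[0.4251 0.1718 0.024 ]
 [0.4138 0.216  0.024 ]
 [0.5224 0.2481 0.024 ]
 [0.5349 0.1988 0.024 ]]
centre [0.47404587 0.20867092 0.024     ]
side lens [np.float64(0.0456), np.float64(0.1133), np.float64(0.0509), np.float64(0.1131)] [np.float64(-1.32), np.float64(-2.855), np.float64(1.82), np.float64(0.24)]
[363.98888889 256.01481481] [354 242  21  29 540] ((369.0, 246.5), (115.0, 50.0), 90.0)
body box top plane [[0.422  0.1669 0.024 ]
 [0.4108 0.2106 0.024 ]
 [0.5229 0.2471 0.024 ]
 [0.5352 0.1982 0.024 ]]
centre [0.47272953 0.20568644 0.024     ]
side lens [np.float64(0.0451), np.float64(0.1178), np.float64(0.0504), np.float64(0.1174)] [np.float64(-1.32), np.float64(-2.826), np.float64(1.817), np.float64(0.27)]
yellow [0.4797251  0.20257563 0.02509595] [np.float64(1.3366034144233331e-05), np.float64(1.336603414417578e-05)]
```

View pics/w12z.png

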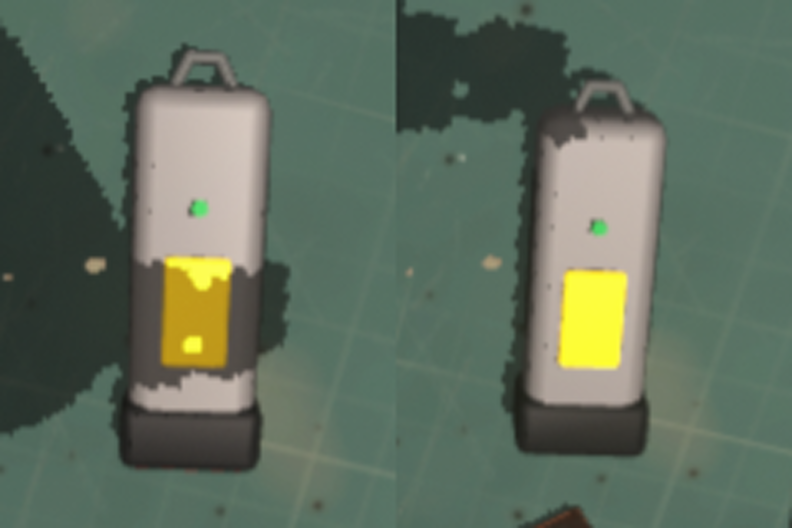

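```bash
python3 - <<'E'
from h import *
c1=cam('wrist',np.load('T1.npy'));c2=cam('wrist',np.load('T2.npy'))
f1=lambda x,y:(270+x/3.3,90+y/3.3); f2=lambda x,y:(305+(x-396)/3.3,160+y/3.3)
P={'led':((199,208),(598,228)),'yel':((197,313),(593,319)),'bodyfrontL':((132,406),(527,401)),'bodyfrontR':((254,410),(647,405)),'noseL':((122,462),(518,448)),'noseR':((258,466),(643,452)),'tailL':((140,95),(541,120)),'tailR':((268,97),(663,124))}
D={}
for k,(a,b) in P.items():
    r=[]
    for c,p in((c1,f1(*a)),(c2,f2(*b))):
        o,v=ray(c,[p]); r.append((o,v[0]))
    x,e=tri(r); D[k]=x; print(k,x.round(4),np.round(e,4), [plane(c,[p],.024)[0,:2].round(4) for c,p in((c1,f1(*a)),(c2,f2(*b)))])
d=D['yel']-D['led'];print(np.arctan2(d[1],d[0]))
d=D['bodyfrontR']+D['bodyfrontL']-D['tailR']-D['tailL'];print(np.arctan2(d[1],d[0]),d/2)
E
```

```text
led [0.453  0.1968 0.0256] [0.0001 0.0001] [array([0.4532, 0.197 ]), array([0.4536, 0.1971])]
yel [0.4804 0.2035 0.0246] [0. 0.] [array([0.4805, 0.2036]), array([0.4806, 0.2037])]
bodyfrontL [0.5106 0.1924 0.0239] [0.0004 0.0004] [array([0.5103, 0.1927]), array([0.5108, 0.1921])]
bodyfrontR [0.5016 0.2256 0.0284] [0.0004 0.0004] [array([0.503, 0.226]), array([0.5033, 0.2273])]
noseL [0.5274 0.194  0.0226] [0. 0.] [array([0.527 , 0.1939]), array([0.5266, 0.1937])]
noseR [0.5193 0.2315 0.0225] [0.0003 0.0003] [array([0.5186, 0.2315]), array([0.5187, 0.2308])]
tailL [0.4296 0.1746 0.0132] [0.0002 0.0002] [array([0.4292, 0.1749]), array([0.4275, 0.173 ])]
tailR [0.4215 0.2076 0.017 ] [0. 0.] [array([0.4215, 0.207 ]), array([0.4202, 0.2059])]
0.24115163980090024
0.21917398221624332 [0.08058713 0.01795097 0.01102846]
```

Scanner pose: origin at about (0.472,0.201), yaw about 0.235, top at about 0.024, which matches the text. Next I'll look at the fixture with the tool tilted, from two places.

```bash
python3 - <<'E'
from h import *
R=Rot.from_euler('y',-0.5)*Rot.from_euler('xyz',[np.pi,0,np.pi])
e=R.as_euler('xyz'); print(e)
for i,p in enumerate(([0.42,-0.04,0.24],[0.42,-0.14,0.24])):
    print(bot.ik(p,e))
    if i==0: bot.move_pose(p,e)
    else: bot.move_l(p,vel=0.15)
    T=toolT(); im=bot.capture('wrist'); np.save(f'T{i+3}.npy',T); cv2.imwrite(f'pics/w{i+3}.png',im[:,:,::-1])
print(bot.current_t())
E
```

```text
[3.14159265 0.5        3.14159265]
NoneTraceback (most recent call last):
  File "<stdin>", line 6, in <module>
cell.Unreachable: the arm cannot take that pose within its joint ranges
```

```bash
python3 - <<'E'
from h import *
for a in (0.15,0.3,0.4,0.5):
  for x in (.38,.42,.46,.50):
    for z in (.2,.3,.4):
      e=[np.pi,a,np.pi]
      r=[bot.ik([x,y,z],e) is not None for y in (-.04,-.14)]
      if any(r): print(a,x,z,r)
E
```

```text
0.15 0.38 0.2 [True, True]
0.15 0.38 0.3 [True, True]
0.15 0.38 0.4 [True, True]
0.15 0.42 0.2 [True, True]
0.15 0.42 0.3 [True, True]
0.15 0.42 0.4 [True, True]
0.15 0.46 0.2 [True, True]
0.15 0.46 0.3 [True, True]
0.15 0.46 0.4 [True, True]
0.15 0.5 0.2 [True, True]
0.15 0.5 0.3 [True, True]
0.15 0.5 0.4 [True, True]
0.3 0.38 0.2 [False, True]
0.3 0.38 0.3 [True, True]
0.3 0.38 0.4 [True, True]
0.3 0.42 0.2 [True, True]
0.3 0.42 0.3 [True, True]
0.3 0.42 0.4 [True, True]
0.3 0.46 0.2 [True, True]
0.3 0.46 0.3 [True, True]
0.3 0.46 0.4 [True, True]
0.3 0.5 0.2 [True, True]
0.3 0.5 0.3 [True, True]
0.3 0.5 0.4 [True, True]
0.4 0.38 0.3 [True, True]
0.4 0.38 0.4 [True, True]
0.4 0.42 0.2 [False, True]
0.4 0.42 0.3 [True, True]
0.4 0.42 0.4 [True, True]
0.4 0.46 0.2 [True, True]
0.4 0.46 0.3 [True, True]
0.4 0.46 0.4 [True, True]
0.4 0.5 0.2 [True, True]
0.4 0.5 0.3 [True, True]
0.4 0.5 0.4 [True, True]
0.5 0.38 0.3 [False, True]
0.5 0.38 0.4 [True, True]
0.5 0.42 0.3 [True, True]
0.5 0.42 0.4 [True, True]
0.5 0.46 0.2 [True, True]
0.5 0.46 0.3 [True, True]
0.5 0.46 0.4 [True, True]
0.5 0.5 0.2 [True, True]
0.5 0.5 0.3 [True, True]
0.5 0.5 0.4 [True, True]
```

```bash
python3 - <<'E'
from h import *
e=[np.pi,0.45,np.pi]
for i,p in enumerate(([0.43,-0.06,0.27],[0.43,-0.15,0.27])):
    if i==0: bot.move_pose(p,e)
    else: bot.move_l(p,vel=0.15)
    T=toolT(); im=bot.capture('wrist'); np.save(f'T{i+3}.npy',T); cv2.imwrite(f'pics/w{i+3}.png',im[:,:,::-1])
print(bot.current_t())
E
```

```text
4.2917
```

View pics/w3.png

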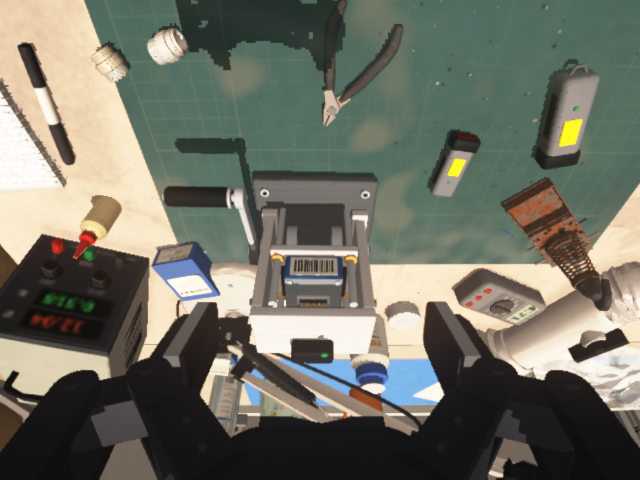

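View pics/w4.png

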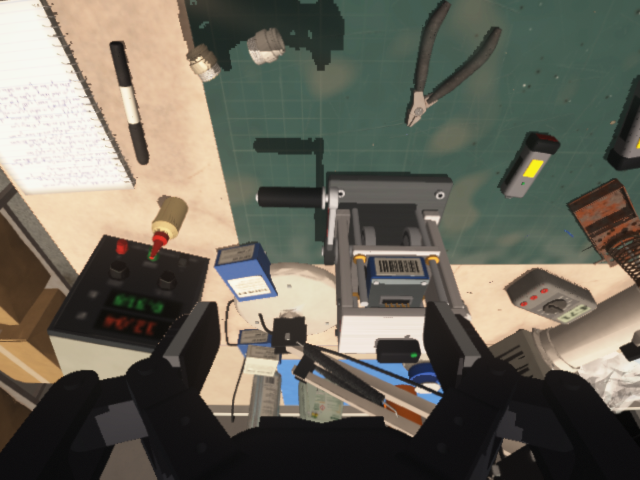

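In w3 the label is at about (314,266) and the grip at (199,196). In w4 they're at (400,266) and (290,196). Zooming for corners.

```bash
python3 - <<'E'
import cv2,numpy as np
a=cv2.imread('pics/w3.png');b=cv2.imread('pics/w4.png')
z=lambda i,x,y,w,h,s:cv2.resize(i[y:y+h,x:x+w],None,fx=s,fy=s,interpolation=cv2.INTER_CUBIC)
t=np.hstack([z(a,275,245,80,50,5),z(b,360,245,80,50,5)])
u=np.hstack([z(a,155,160,240,60,1),z(b,245,160,240,60,1)])
u=np.vstack([z(a,155,165,240,55,3.3),z(b,245,165,240,55,3.3)])
cv2.imwrite('pics/z34.png',t);cv2.imwrite('pics/z34b.png',u)
E
```

```text
(no output)
```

View pics/z34.png

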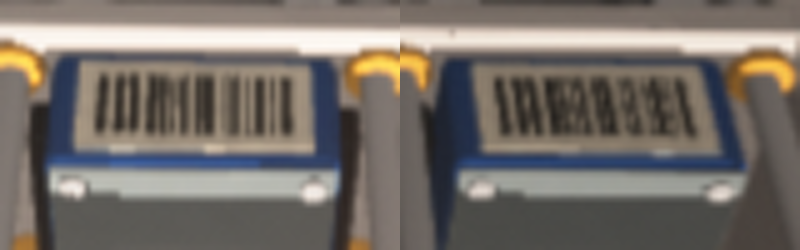

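View pics/z34b.png

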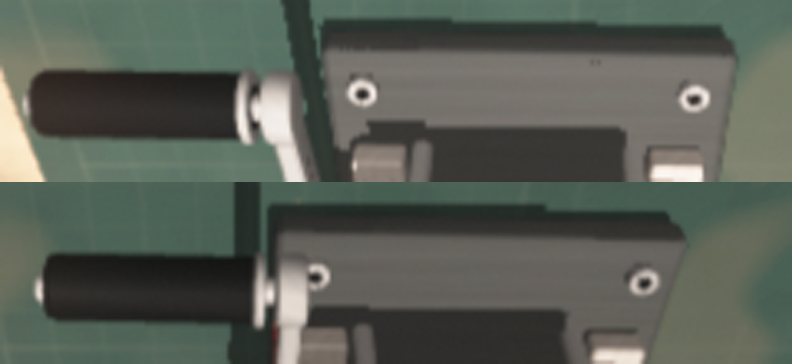

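```bash
python3 - <<'E'
from h import *
c1=cam('wrist',np.load('T3.npy'));c2=cam('wrist',np.load('T4.npy'))
A1=lambda x,y:(275+x/5-.4,245+y/5-.4);A2=lambda x,y:(360+x/5-.4,245+y/5-.4)
B1=lambda x,y:(155+x/3.3-.35,165+y/3.3-.35);B2=lambda x,y:(245+x/3.3-.35,165+y/3.3-.35)
P={'lab0':(A1(82,62),A2(75,64)),'lab1':(A1(313,67),A2(292,67)),'lab2':(A1(314,154),A2(320,155)),'lab3':(A1(74,150),A2(83,151)),
'scr0':(B1(362,92),B2(316,94.5)),'scr1':(B1(694,97),B2(644,99.5)),'gOut':(B1(32,103),B2(45,107.5)),'gIn':(B1(240,105),B2(255,108.5))}
D={}
for k,(a,b) in P.items():
    r=[]
    for c,p in((c1,a),(c2,b)):
        o,v=ray(c,[p]); r.append((o,v[0]))
    x,e=tri(r); D[k]=x; print(k,x.round(4),np.round(e,4))
L=sum(D[f'lab{i}'] for i in range(4))/4;print('label',L)
def yw(d): return np.arctan2(-d[0],d[1])
print('yaw',yw(D['lab1']-D['lab0']+D['lab2']-D['lab3']),yw(D['scr1']-D['scr0']),yw(D['gIn']-D['gOut']))
print('grip',(D['gOut']+D['gIn'])/2,np.linalg.norm(D['gOut']-D['gIn']))
print('scr mid',(D['scr0']+D['scr1'])/2, np.linalg.norm(D['scr1']-D['scr0']))
ct=cam('top'); print(plane(ct,[[381,236]],D['gOut'][2]))
E
```

```text
lab0 [ 0.5862 -0.0919  0.1052] [0.0001 0.0001]
lab1 [ 0.5957 -0.0416  0.0981] [0.0001 0.0001]
lab2 [ 0.5897 -0.0426  0.1277] [0.0001 0.0001]
lab3 [ 0.5884 -0.0924  0.1275] [0. 0.]
scr0 [ 0.5607 -0.1265  0.0263] [0.0003 0.0003]
scr1 [ 0.5639 -0.0071  0.0252] [0.0002 0.0002]
gOut [ 0.5107 -0.2092  0.0951] [0.0005 0.0005]
gIn [ 0.5114 -0.1487  0.0951] [0.0003 0.0003]
label [ 0.59002975 -0.06711317  0.11463018]
yaw -0.1081136512577512 -0.026774718562947854 -0.012191899435717973
grip [ 0.5110243  -0.178987    0.09510511] 0.06051531745015952
scr mid [ 0.56232686 -0.06679106  0.02578648] 0.11947027776454329
[[ 0.51030493 -0.17905294  0.09508607]]
```

Label centre is (0.590,-0.067,0.115), fixture yaw about -0.02, and the grip at rest is (0.511,-0.179,~0.093). Now grasping the scanner.

```bash
python3 - <<'E'
from h import *
y=0.235-np.pi; e=[np.pi,0,y]
bot.move_pose([0.467,0.2002,0.12],e)
print(bot.move_l([0.467,0.2002,0.004],vel=0.12,max_force=12))
print(bot.current_position(),bot.current_force())
bot.gripper_close(60); print('op',bot.current_opening(),bot.current_position())
bot.move_l([0.467,0.2002,0.06],vel=0.1)
print(bot.current_opening(),bot.current_force(),bot.current_t())
T=toolT(); im=bot.capture('wrist'); np.save('T5.npy',T); cv2.imwrite('pics/w5.png',im[:,:,::-1])
s=bot.capture('scene'); zoom(s,200,150,420,310,3.6,'s5.png')
E
```

```text
False
[0.46730248 0.20025063 0.00459938] [-0.76131657 -0.22150929 -0.22125416]
op 0.03488207814865118 [0.46713977 0.20017372 0.00441442]
0.03466448036838238 [ 0.12103826 -0.87806201 -1.34434776] 8.2
```

View pics/w5.png

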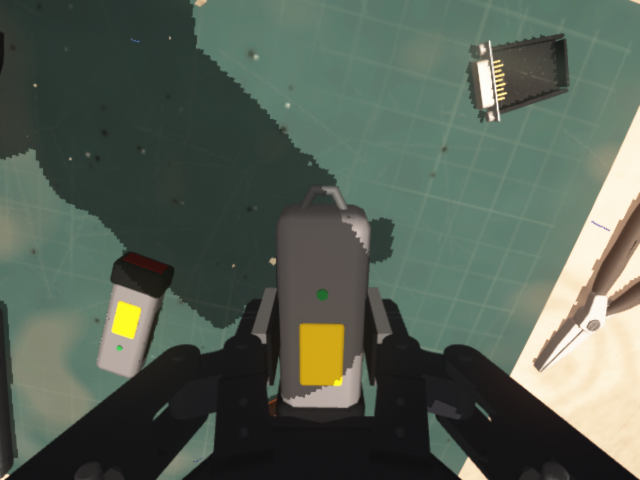

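View pics/s5.png

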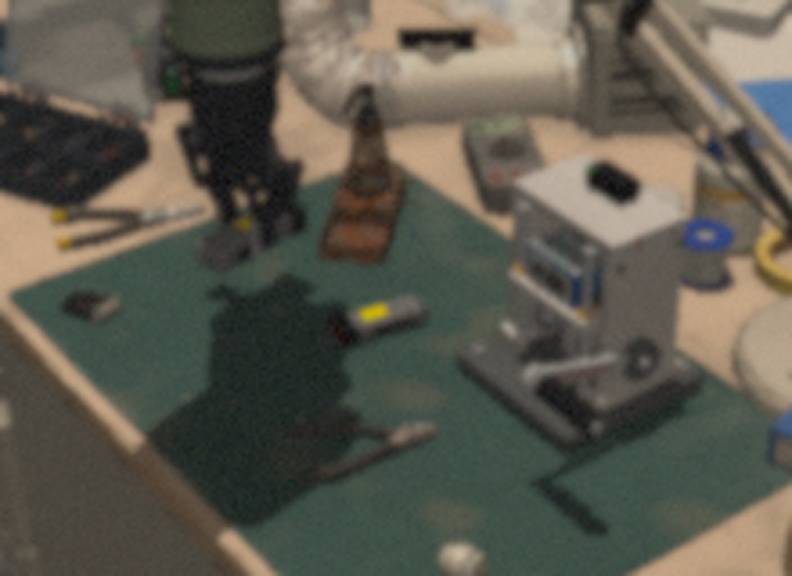

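```bash
python3 - <<'E'
from h import *
T=np.load('T5.npy'); c=cam('wrist',T); dz=T[2,3]-0.0044
print(T[:3,3],proj(c,[[.4803,.2033,.0248+dz],[.453,.1968,.0248+dz]]))
# check iks
e=[np.pi,0,np.pi-0.02]
for p in ([0.452,-0.064,0.1075],[0.452,-.064,.14],[0.511,-.179,.2],[.617,-.181,.165]): print(bot.ik(p,e))
E
```

```text
[0.46686856 0.20007622 0.05962879] [[323.27077632 356.32625677]
 [323.45110723 295.44861945]]
[ 0.21581686  0.76651822 -0.2556533   2.03833591  0.47559803  0.39313518
  1.13646654]
[ 0.24668908  0.70616725 -0.30630515  2.00858911  0.42987632  0.48874231
  1.17671456]
[ 0.50870982  0.72099115 -0.43709346  1.64533034  0.37759768  0.86012588
  1.46878676]
[ 0.41155733  0.9107927  -0.41055937  1.28537721  0.37876263  1.02112598
  1.49655761]
```

Slip check: bar and LED pixels are within 2 px of prediction, so the scanner is held level. Next, the scan.

```bash
python3 - <<'E'
from h import *
e=[np.pi,0,np.pi-0.02]
bot.move_l([0.467,0.2002,0.11],vel=0.2)
bot.move_pose([0.452,-0.0643,0.1078],e)
print(bot.current_position(),bot.current_eef_rot(),bot.current_opening(),bot.current_t())
bot.hold(1.6)
T=toolT(); im=bot.capture('wrist'); np.save('T6.npy',T); cv2.imwrite('pics/w6.png',im[:,:,::-1])
s=bot.capture('scene'); zoom(s,230,150,430,300,4,'s6.png')
s=bot.capture('top'); zoom(s,220,130,420,280,4,'t6.png')
E
```

```text
[ 0.45239424 -0.06290543  0.10755993] [3.14076013e+00 4.60412547e-05 3.12364768e+00] 0.03464326922686312 9.7333
```

View pics/w6.png

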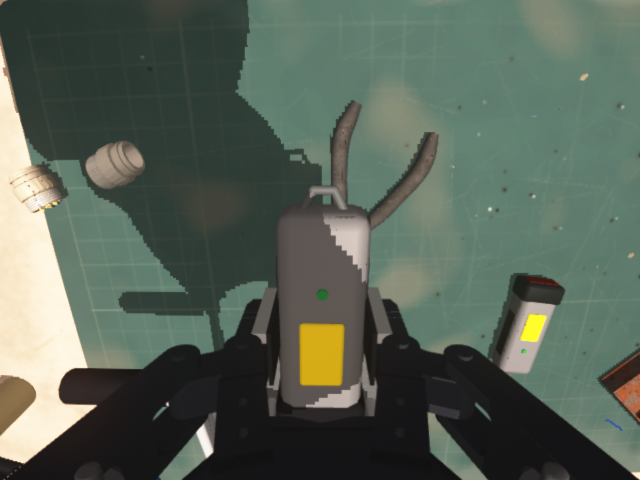

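View pics/s6.png

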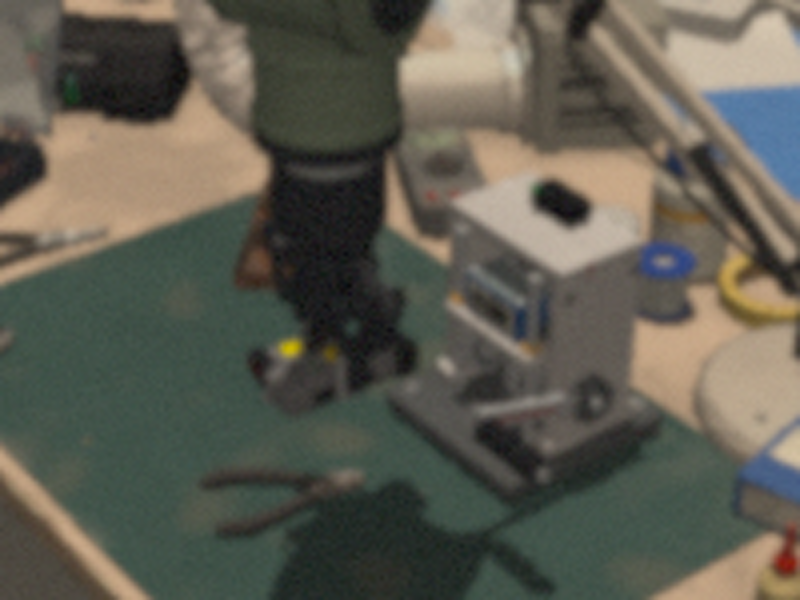

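View pics/t6.png

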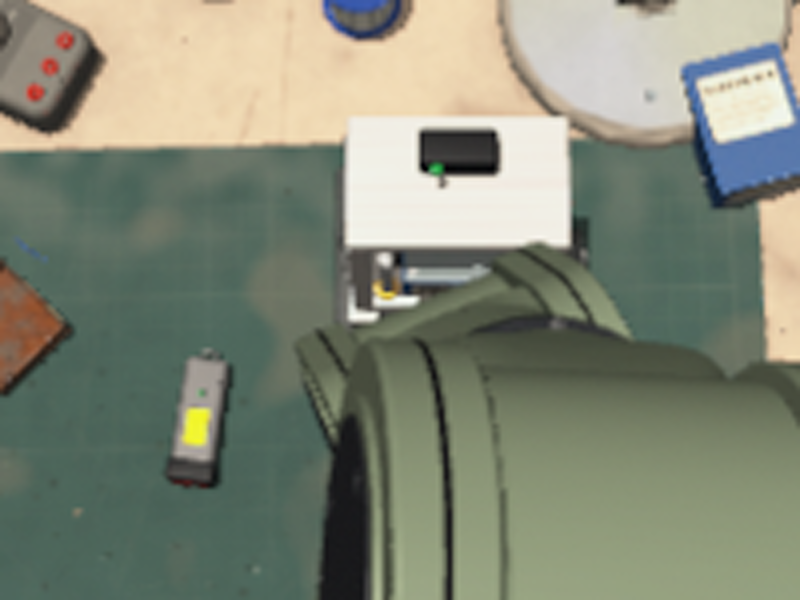

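w6 shows the scanner still level in the grip, with bar (322,354) and LED (322,295) unchanged. s6 shows the nose in front of the label. I'll hold a little longer, then return it and set it down.

```bash
python3 - <<'E'
from h import *
bot.hold(0.8); print(bot.current_position())
e=[np.pi,0,0.235-np.pi]
bot.move_pose([0.467,0.2002,0.11],e)
bot.move_l([0.467,0.2002,0.02],vel=0.15)
print(bot.move_l([0.467,0.2002,0.0042],vel=0.03,max_force=6), bot.current_position(),bot.current_force())
bot.hold(0.3)
bot.open(); bot.hold(0.2)
bot.move_l([0.467,0.2002,0.12],vel=0.15)
T=toolT(); im=bot.capture('wrist'); np.save('T7.npy',T); cv2.imwrite('pics/w7.png',im[:,:,::-1])
print(bot.current_t())
E
```

```text
[ 0.45198198 -0.06431857  0.10778445]
True [0.46691513 0.20015237 0.00442499] [-1.190134   -0.31575353 10.68922483]
16.6167
```

View pics/w7.png

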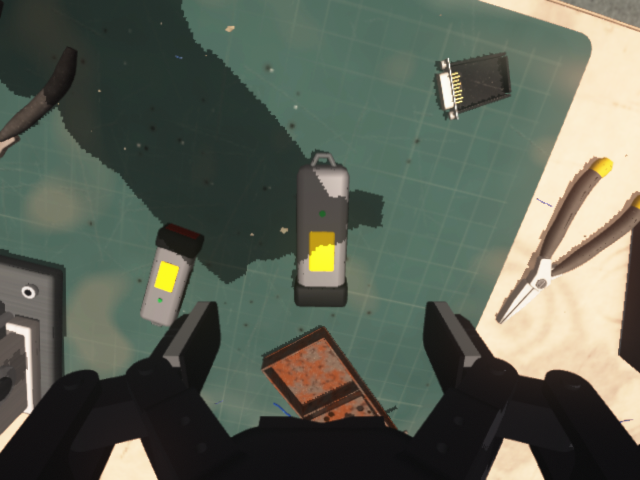

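w7 shows the scanner lying flat again where it was, bar at (322,252), fingers clear. Now the lever: check IK and clearances first.

```bash
python3 - <<'E'
from h import *
ct=cam('top')
print('bridge front edge', plane(ct,[[180+419/3.3,140+168/3.3],[180+603/3.3,140+170/3.3],[180+601/3.3,140+64/3.3]],.18))
print('bottle',plane(ct,[[442,204]],.06))
for yaw in(-np.pi/2-.02,np.pi/2-.02):
  for p in([.511,-.187,.25],[.511,-.187,.072],[.618,-.189,.153]):
    print(yaw,bot.ik(p,[np.pi,0,yaw]))
E
```

```text
bridge front edge [[ 0.59730268 -0.00995673  0.18      ]
 [ 0.59371137 -0.13163413  0.18      ]
 [ 0.66745679 -0.13272322  0.18      ]]
bottle [[ 0.59412793 -0.33604776  0.06      ]]
-1.5907963267948966 [ 0.7374362   0.76039154 -0.9084502   1.55520115  0.63924897  1.14561198
  2.81284281]
-1.5907963267948966 [ 0.67851859  1.00499856 -0.77865033  1.74339219  0.94893807  0.81747378
  2.55151696]
-1.5907963267948966 [ 0.59041223  1.02023184 -0.86517158  1.27680099  0.77611845  1.18384971
  2.80654192]
1.5507963267948965 [ 0.24054074  0.64065602  0.09683229  1.57195149 -0.07201902  0.93247627
  0.34121848]
1.5507963267948965 [ 0.30592734  0.89798919 -0.02640981  1.7559093   0.04403955  0.48826593
  0.23056788]
1.5507963267948965 [ 0.19689321  0.91425661  0.11736421  1.29318597 -0.11505391  0.94065177
  0.31672942]
```

```bash
python3 - <<'E'
from h import *
bot.move_l([0.467,0.2002,0.25],vel=0.25)
e=[np.pi,0,np.pi/2-.02]
bot.move_pose([.511,-.187,.2],e)
T=toolT(); im=bot.capture('wrist'); np.save('T8.npy',T); cv2.imwrite('pics/w8.png',im[:,:,::-1])
s=bot.capture('scene'); zoom(s,230,150,430,300,4,'s8.png')
print(bot.current_t(),bot.current_position())
c=cam('wrist',T); print(proj(c,[[.511,-.179,.0925],[.511,-.211,.0925],[.511,-.147,.0925]]))
E
```

```text
18.8417 [ 0.51136559 -0.18587753  0.20004417]
[[319.05538659 220.36727054]
 [319.88106514 261.03810746]
 [318.16633291 176.45205007]]
```

View pics/w8.png

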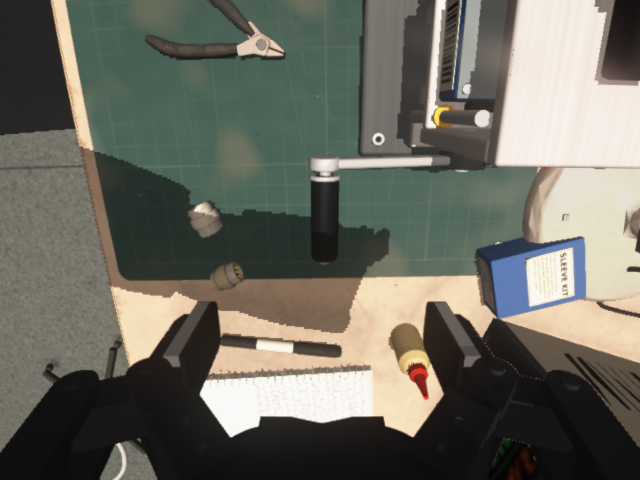

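View pics/s8.png

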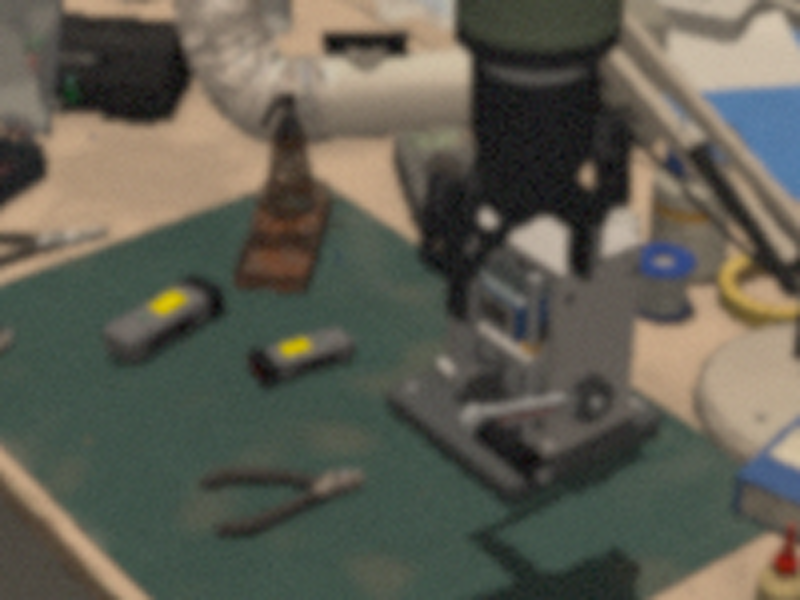

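In w8 the grip spans (325,180) to (324,262), about 5 px right of prediction. I'll re-triangulate with all three views.

```bash
python3 - <<'E'
from h import *
c1=cam('wrist',np.load('T3.npy'));c2=cam('wrist',np.load('T4.npy'));c3=cam('wrist',np.load('T8.npy'))
B1=lambda x,y:(155+x/3.3-.35,165+y/3.3-.35);B2=lambda x,y:(245+x/3.3-.35,165+y/3.3-.35)
im=cv2.imread('pics/w8.png'); g=im.max(2); m=((g<45)*255).astype(np.uint8); m[:, :300]=0;m[:,350:]=0;m[:178]=0;m[264:]=0
m=cv2.morphologyEx(m,cv2.MORPH_OPEN,np.ones((9,9)))
n,l,s,ce=cv2.connectedComponentsWithStats(m); print(s[1:],ce[1:])
for k,p in {'gOut':(B1(32,103),B2(45,107.5),(324,262)),'gIn':(B1(240,105),B2(255,108.5),(325,180))}.items():
    R=[]
    for c,q in zip((c1,c2,c3),p):
        o,v=ray(c,[q]);R.append((o,v[0]))
    print(k,[ (t[0].round(4),np.round(t[1],4)) for t in (tri(R),tri(R[:2]),tri([R[0],R[2]]),tri([R[1],R[2]]))], plane(c3,[p[2]],.0905))
zoom(im[:,:,::-1],280,140,380,280,4,'z8.png')
print(bot.current_position())
E
```

```text
[[ 310  183   29   79 2035]] [[323.94987715 223.78230958]]
gOut [(array([ 0.5137, -0.2107,  0.0904]), array([0.0009, 0.0017, 0.0019])), (array([ 0.5092, -0.2078,  0.0953]), array([0.0005, 0.0005])), (array([ 0.5142, -0.2126,  0.0885]), array([0.0009, 0.0009])), (array([ 0.5137, -0.2104,  0.0916]), array([0.0017, 0.0017]))] [[ 0.51409375 -0.21270181  0.0905    ]]
gIn [(array([ 0.5153, -0.149 ,  0.089 ]), array([0.0007, 0.0016, 0.0013])), (array([ 0.51  , -0.1474,  0.0952]), array([0.0003, 0.0003])), (array([ 0.5158, -0.1502,  0.0874]), array([0.0003, 0.0003])), (array([ 0.5154, -0.1487,  0.0895]), array([0.0014, 0.0014]))] [[ 0.51574752 -0.14994228  0.0905    ]]
[ 0.51136559 -0.18587753  0.20004417]
```

View pics/z8.png

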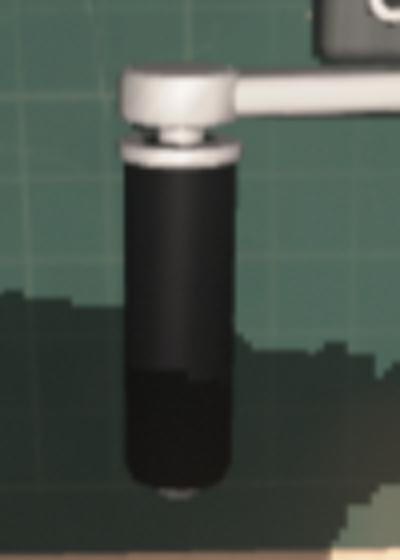

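The three-view fix gives the grip at (0.5145,-0.180,0.090), which agrees with the stated height. Pinching it now.

```bash
python3 - <<'E'
from h import *
bot.move_l([.5145,-.186,.12],vel=.15)
print(bot.move_l([.5145,-.186,.071],vel=.06,max_force=10),bot.current_position(),bot.current_force())
bot.gripper_close(45)
print(bot.current_opening(),bot.current_position(),bot.current_force(),bot.current_t())
T=toolT(); im=bot.capture('wrist'); np.save('T9.npy',T); cv2.imwrite('pics/w9.png',im[:,:,::-1])
E
```

```text
False [ 0.51464386 -0.18605432  0.07128421] [ 0.07612969 -0.6099601   0.4740113 ]
0.018538737946710734 [ 0.5137259  -0.18600416  0.07081802] [-6.11607754 -1.07550614 -0.34061197] 21.1083
```

View pics/w9.png

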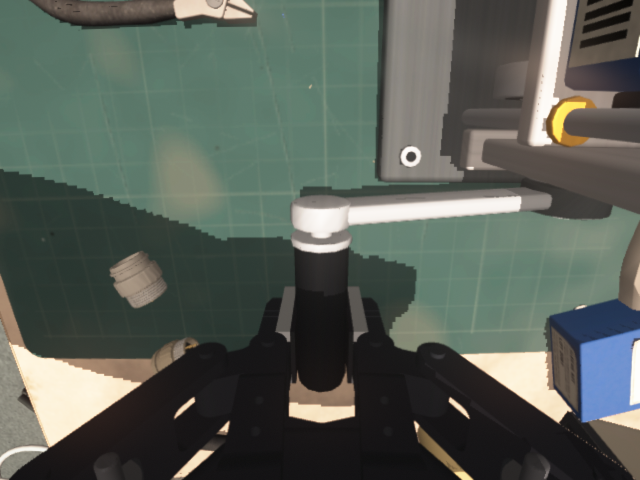

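```bash
python3 - <<'E'
from h import *
hx,hy=0.6192,-0.1882; yaw=-.02; r=.11
for th in np.linspace(0,1.31,9)[1:]:
    a=np.radians(15)+th; d=-r*np.cos(a)
    p=[hx+d*np.cos(yaw),hy+d*np.sin(yaw),0.062+r*np.sin(a)-.0195]
    bot.move_l(p,vel=.08)
    print(round(th,2),bot.current_position().round(4),bot.current_force().round(1),round(bot.current_opening(),4))
bot.hold(.3)
print(bot.current_position(),bot.current_force(),bot.current_t())
T=toolT(); im=bot.capture('wrist'); np.save('T10.npy',T); cv2.imwrite('pics/w10.png',im[:,:,::-1])
s=bot.capture('scene'); zoom(s,260,150,420,270,5,'s10.png')
s=bot.capture('top'); zoom(s,290,130,410,220,6,'t10.png')
E
```

```text
0.16 [ 0.5197 -0.1861  0.088 ] [ 5.1  0.7 -4.6] 0.0189
0.33 [ 0.5281 -0.1862  0.1033] [ 6.7  0.7 -7.2] 0.0183
0.49 [ 0.5388 -0.1865  0.1171] [ 5.9  0.4 -9.5] 0.0187
0.66 [ 0.5519 -0.1867  0.1292] [ 4.9  1.4 -8.8] 0.0188
0.82 [ 0.5669 -0.187   0.1391] [ 2.3  0.6 -9. ] 0.0187
0.98 [ 0.5832 -0.1874  0.1463] [ 0.9  1.6 -7.6] 0.0189
1.15 [ 0.6007 -0.1878  0.1508] [-1.5  2.7 -4.9] 0.0187
1.31 [ 0.6188 -0.1882  0.1525] [-1.7  4.4 -2.6] 0.0186
[ 0.6190142  -0.18815236  0.15249259] [-2.10327421  3.35176244 -3.82445857] 24.45
```

View pics/w10.png

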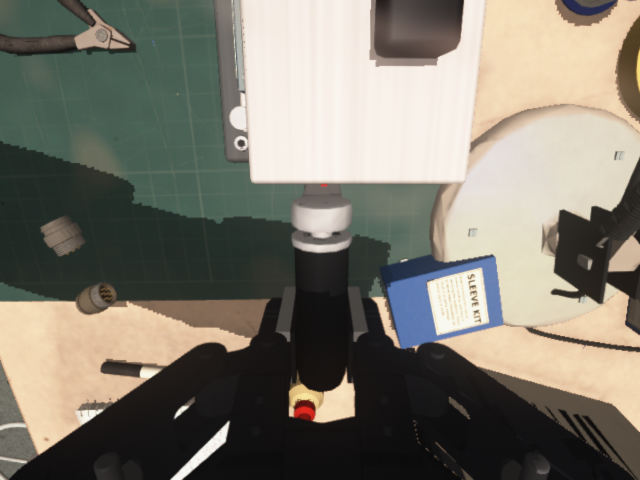

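View pics/s10.png

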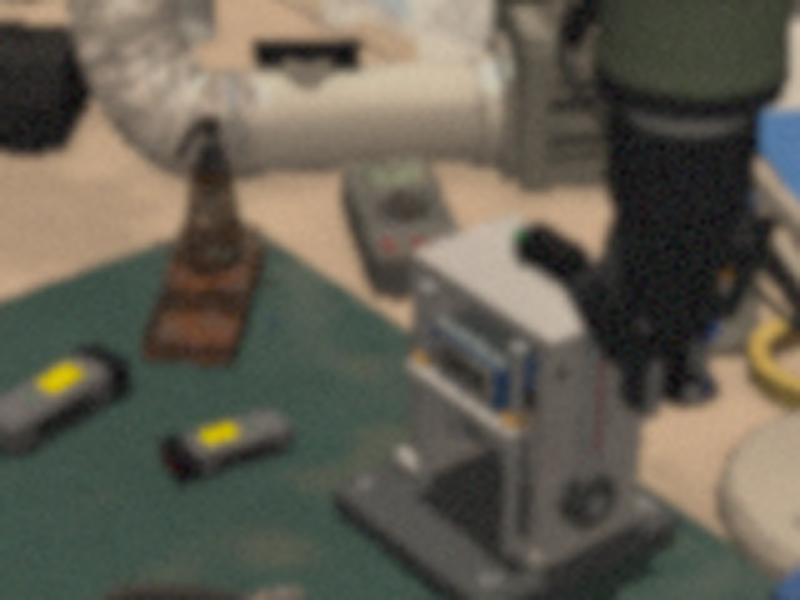

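View pics/t10.png

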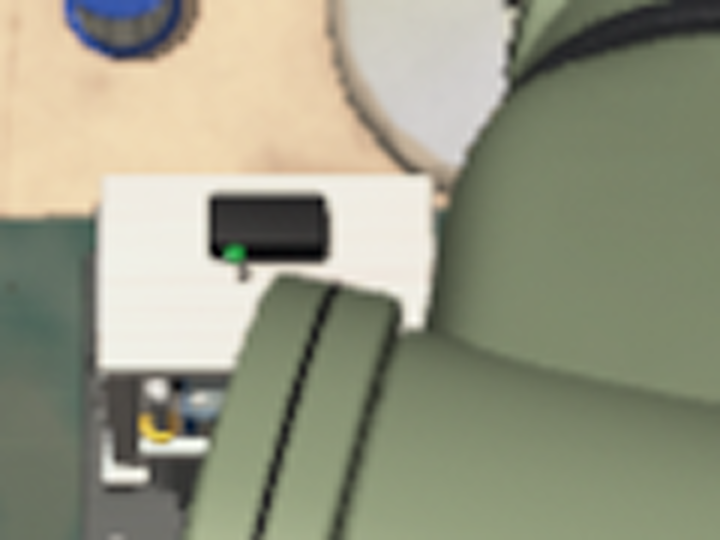

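w10 shows the grip pinched with its hub at (322,212). The arm is beneath it, with a red mark at (323,185) by the bridge edge. Zooming on the red lines.

```bash
python3 - <<'E'
from h import *
im=cv2.imread('pics/w10.png')[:,:,::-1]; zoom(im,280,165,370,245,8,'z10.png')
s=bot.capture('scene'); zoom(s,355,205,405,265,10,'s11.png')
c=cam('wrist',np.load('T10.npy'))
hsv=cv2.cvtColor(im[:,:,::-1].copy(),cv2.COLOR_BGR2HSV)
m=cv2.inRange(hsv,(0,110,60),(8,255,255))|cv2.inRange(hsv,(172,110,60),(180,255,255)); m[:165]=0;m[215:]=0;m[:,:280]=0;m[:,370:]=0
ys,xs=np.nonzero(m);print(np.c_[xs,ys][:30])
print(proj(c,[[.619,-.1315,.172],[.619,-.145,.172],[.619,-.142,.15],[.619,-.142,.1],[.614,-.142,.15]]))
E
```

```text
[[321 184]
 [322 184]
 [323 184]
 [324 184]
 [325 184]
 [326 184]
 [327 184]
 [321 185]
 [322 185]
 [323 185]
 [324 185]
 [325 185]
 [326 185]
 [327 185]
 [322 186]
 [323 186]
 [324 186]
 [325 186]
 [326 186]]
[[314.4104797  187.49817582]
 [315.41335054 224.58336773]
 [316.09568496 201.82003988]
 [317.43119278 179.98941825]
 [304.04009282 202.0632338 ]]
```

View pics/z10.png

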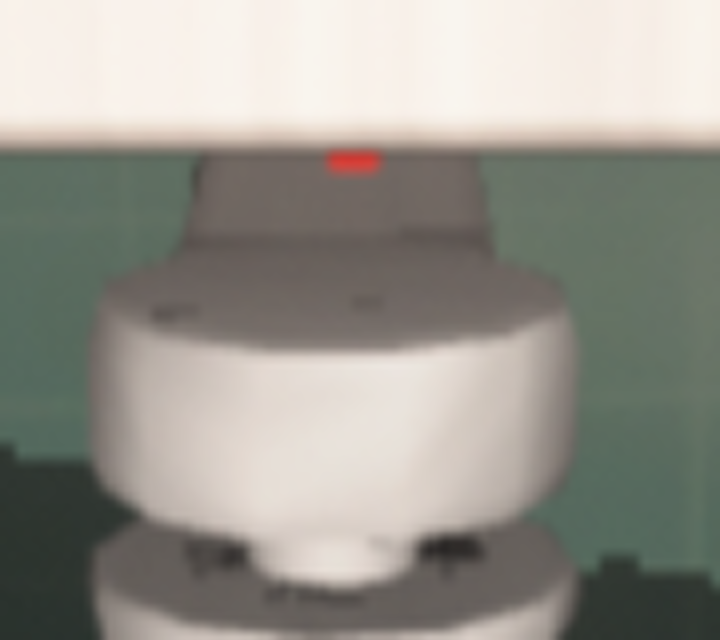

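View pics/s11.png

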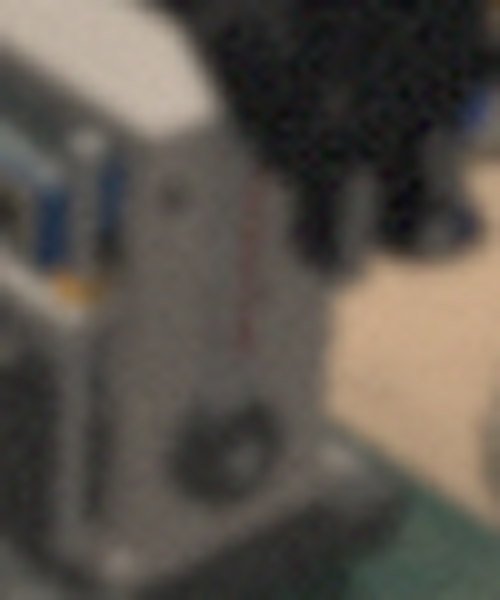

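```bash
python3 - <<'E'
from h import *
c=cam('scene')
for t in(-.1,-.05,0,.05,.1):
    h=np.array([.619,-.145,.062]); P=[h+r*np.array([np.sin(t),0,np.cos(t)]) for r in(0,.035,.09)]
    q=(proj(c,P)-[355,205])*10; print(t,q.round(0).tolist(),'slope',((q[2]-q[1])[0]/(q[2]-q[1])[1]).round(3))
s=bot.capture('scene').astype(float)
for _ in range(9): s+=bot.capture('scene')
s/=10; zoom(s.clip(0,255).astype(np.uint8),355,205,405,265,10,'s12.png')
a=s[215:250,370:390]; r=a[:,:,0]-a[:,:,1:].max(2)
for i,row in enumerate(r):
    w=np.clip(row-8,0,None)
    if w.sum()>10: print(215+i,round(370+(w*np.arange(20)).sum()/w.sum(),2),w.sum().round())
print(bot.current_t())
E
```

```text
-0.1 [[231.0, 449.0], [230.0, 352.0], [227.0, 193.0]] slope 0.017
-0.05 [[231.0, 449.0], [235.0, 350.0], [240.0, 187.0]] slope -0.031
0 [[231.0, 449.0], [239.0, 347.0], [252.0, 181.0]] slope -0.076
0.05 [[231.0, 449.0], [244.0, 345.0], [264.0, 176.0]] slope -0.119
0.1 [[231.0, 449.0], [248.0, 343.0], [276.0, 171.0]] slope -0.161
215 372.37 28.0
216 372.06 24.0
217 371.55 14.0
223 380.13 10.0
224 379.9 14.0
225 379.83 16.0
226 379.89 14.0
227 379.67 13.0
228 379.61 14.0
229 379.48 12.0
230 379.39 11.0
231 379.28 12.0
233 383.99 18.0
234 385.75 31.0
235 386.27 42.0
236 386.26 48.0
237 386.04 51.0
238 385.74 54.0
239 386.13 54.0
240 387.83 45.0
241 388.31 43.0
242 388.18 45.0
243 388.2 43.0
244 388.19 45.0
245 388.2 42.0
246 388.34 31.0
25.15
```

View pics/s12.png

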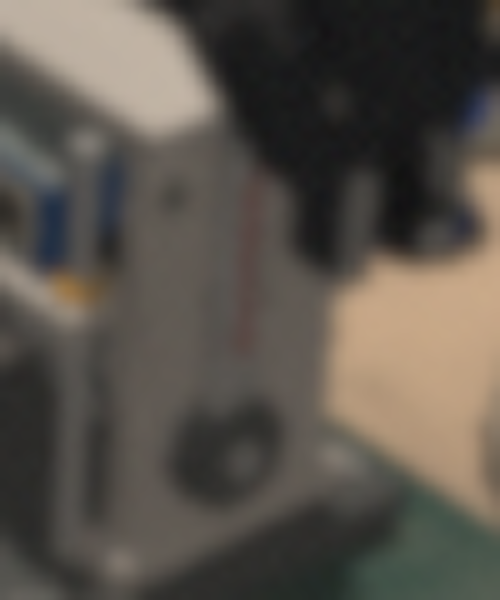

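The red line on the lever projects vertical to within about 0.02 rad. The label has risen about 4 px in the scene view, so the nest is up. The grip is still pinched, so I'm handing in.

```bash
python3 - <<'E'
from h import *
print(bot.current_position(),bot.current_force(),bot.current_opening(),bot.current_t())
bot.sign_off()
E
```

```text
[ 0.61931206 -0.1881901   0.15248856] [-2.48978082  3.4237819  -3.19431161] 0.018403070960088787 25.15
the job is handed in; nothing more can be done
```

The job is handed in at 25.2 s; the sign-off gives no verdict.

- **Scan:** I picked up the larger scanner and held it about 8 cm from the label, square to it, for about 2.4 s. The wrist camera showed it level in the grip throughout. I could not confirm the read itself, only the aim from the measured poses.
- **Lay-down:** I set it back at its original spot. The last wrist view showed it flat, and the contact force was about 11 N when it touched the bench.
- **Lever:** I swung it up to vertical and am holding its black grip there, with the fingers 18 mm apart and 2 to 3 N against the spring. The lever's red line looked upright to within about 0.02 rad in the scene view, and the label had risen about 4 px.

**Disagreements:**
- The first two-view position of the grip was about 4 mm off from a third view. I used the combined position and then the pinch itself.
- The wrist view suggested the lever could be about 0.014 rad short of the peak, while the scene view suggested up to 0.02 rad past it, so I left it.
- The red line on the bridge was hidden by the gripper in the scene view, so I did not directly see the two red lines meet.

No bystander was touched, as far as the pictures show.

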